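# Line up the seasoning shakers by height

## Task

Set up the plating station: stand the four steel seasoning shakers on the four dark round mats, one centred on each mat, in order of height, with the tallest on the mat next to the white spoon crock and the shortest at the far end of the row. Keep every shaker upright on the way, and do not knock over the small amber bottle that stands among them.

Things in the scene. Friction and masses are not known exactly. Their poses are not given: they have to be found in the camera images.
- shaker_a: Loose round seasoning shaker, steel body with a low domed white cap with small holes; the second tallest of the four: 56 mm diameter, 100 mm high in all; the straight steel wall runs from the base to 86 mm, the cap above it narrows. Stands upright on the counter at the start; 70 to 450 g. Origin: centre of its underside, z up along its axis.
- shaker_b: Loose round seasoning shaker, steel body with a low domed white cap with small holes; the shortest and narrowest of the four: 44 mm diameter, 60 mm high in all; the straight steel wall runs from the base to 46 mm, the cap above it narrows. Stands upright on the counter at the start; 70 to 450 g. Origin: centre of its underside, z up along its axis.
- shaker_c: Loose round seasoning shaker, steel body with a low domed white cap with small holes; the tallest and widest of the four: 62 mm diameter, 120 mm high in all; the straight steel wall runs from the base to 106 mm, the cap above it narrows. Stands upright on the counter at the start; 70 to 450 g. Origin: centre of its underside, z up along its axis.
- shaker_d: Loose round seasoning shaker, steel body with a low domed white cap with small holes; the third tallest of the four: 50 mm diameter, 80 mm high in all; the straight steel wall runs from the base to 66 mm, the cap above it narrows. Stands upright on the counter at the start; 70 to 450 g. Origin: centre of its underside, z up along its axis.
- mat_0: Fixed dark round rubber mat, 80 mm diameter, 4 mm thick, on a flat light metal tray 110 x 430 x 6 mm (so the mat's top is 10 mm above the counter); an end of the row, beside mat_1. The four mats stand in a straight row at 110 mm spacing. Origin: centre of its underside; y along the row from mat_0 towards mat_3, x across the row, z up.
- mat_1: Fixed dark round rubber mat, 80 mm diameter, 4 mm thick, on a flat light metal tray 110 x 430 x 6 mm (so the mat's top is 10 mm above the counter); between mat_0 and mat_2. The four mats stand in a straight row at 110 mm spacing. Origin: centre of its underside; y along the row from mat_0 towards mat_3, x across the row, z up.
- mat_2: Fixed dark round rubber mat, 80 mm diameter, 4 mm thick, on a flat light metal tray 110 x 430 x 6 mm (so the mat's top is 10 mm above the counter); between mat_1 and mat_3. The four mats stand in a straight row at 110 mm spacing. Origin: centre of its underside; y along the row from mat_0 towards mat_3, x across the row, z up.
- mat_3: Fixed dark round rubber mat, 80 mm diameter, 4 mm thick, on a flat light metal tray 110 x 430 x 6 mm (so the mat's top is 10 mm above the counter); the other end of the row, beside mat_2. The four mats stand in a straight row at 110 mm spacing. Origin: centre of its underside; y along the row from mat_0 towards mat_3, x across the row, z up.
- crock: Fixed white round ceramic crock, 80 mm diameter, 100 mm high, with three steel spoons in it reaching to about 150 mm above the counter; it stands in line with the row of mats, 120 mm from the centre of the end mat nearest to it (a low square box of paper slips, 85 mm wide and 38 mm high, stands in the same way at the other end). Origin: centre of its underside. Which end it stands at differs from start to start.
- sauce_bottle: Small loose round jar-shaped bottle of amber glass with a black cap, 38 mm diameter, 60 mm high, standing among the shakers (two small dishes, 44 mm wide and 22 mm high, stand among them as well). Origin: centre of its underside, z up. It is not to be handled.
Not all that is in view belongs to the job. Leave any green or pink look-alike of the shaker_a alone.

How it is judged:
By the outcome, as a careful person would: the job done as asked, in the order asked, and still so for the second after the job is handed in, with the robot touching nothing.
It also fails if it takes over 115 s, if anything falls off the work surface, if the arm or the gripper's body presses on something with over 40 N, if the wrist force passes 120 N, or if a joint passes its speed limit or range.

## Robot

A 6-joint arm with a two-finger parallel gripper is mounted at the origin on the work surface. World frame = base frame: x ahead of the robot, y to its left, z up, the work surface at z = 0. Lengths are in m, angles in rad, forces in N, time in s.
With the tool pointing down it reaches from about 0.3 to 0.75 m from the base axis. Payload 8.5 kg.
Tool frame: the origin (TCP) lies on the centre line of the jaws, within the pads' length; the fingertips stand robot.tcp_to_tips ahead of it and the grasp point (between the pads) lies 11 mm behind it (robot.tcp_to_tips is the distance from the TCP to the fingertips, in m); y points along the fingers, z is the direction in which the jaws open and shut, and the axes are right-handed (so a half turn about y gives the same grasp; the last joint's range is limited). The gripper opens to 88 mm and grips with 3 to 60 N. Pads are 18 mm wide; open, the fingers measure 123 mm over their backs; the gripper's body (75 mm by 187 mm) begins 45 mm behind the grasp point.
Start: joints at [-1.37, 0.381, 1.297, -0, 1.464, -0.215], TCP at [0.222, -0.503, 0.247] pointing down, gripper open.
Joint ranges: [-3.11, 3.11], [-0.89, 2.33], [0.22, 2.48], [-1.42, 4.56], [0.17, 2.85], [-2.88, 2.88]. Speed limits (rad/s): [2.39, 2.39, 3.14, 3.14, 3.14, 3.14].

## Interface

Orientations are given as a rotation vector (axis times angle).
In Python, from workcell import readout, get_image, camera_params, robot gives the robot as it stands.
- The arm moves only by the tool step_arm, never from a script. Its argument "increments" is a list of rows, each a list of 4 numbers: the shift along the tool's x, y, z in m, then the turn about the tool's y in rad. In form: [[dx, dy, dz, turn], ...]. A call has 1 to 10 rows; each row shifts and turns the pose as measured when the row begins, along the tool's axes as they then stand; what a row does not reach is not made up. A row lasts 1/8 s, in which the tool goes at most 62.5 mm and 10.7 degrees, less where a joint would pass 70% of its speed; a pose out of reach is approached as far as the arm can. A call is refused whole if a number of a shift passes 0.0625 or a number of a turn 0.188, either way. A call with a gripper value outside its range is refused whole. "claw" is the closure in counts, from 0 (fully open) to 255 (shut), set as the call begins (left out, the last holds). The fingers move at their own pace and stop on an object; "newtons" is the grip in N (left out, the last holds). Time passes only in rows, so rows that do not move let the fingers close. It gives the time, the measured TCP pose, the force and the opening at its end, in the units of the state.
- readout.get_state(): the state, without advancing time (a new reading comes with each control period).
- get_image(name): name is "side" or "top"; returns the picture (400x640x3 uint8, red, green, blue); there is no depth.
- camera_params(name): a dict with "camera_matrix" (3x3 intrinsics, pixels), "R" (3x3) and "t" (3): a world point X has camera coordinates R X + t. Camera axes: x right, y down, z forward; pixel columns grow to the right and rows downward; lengths in m; the calibration is good to about 2 mm. A picture is of the moment at which its call begins. camera_params takes no time and is no camera call.
- robot.finish_job(): hands the job in, once; it reports no verdict.
The state is a dict: "time": time; "q": joint angles; "qd": joint speeds; "effort": joint torques, N m; "tool_pos": TCP position; "tool_rot": TCP orientation; "wrist_force": force on the tool from outside, world axes, zero at the start; "moment": the same for the moment, N m; "opening": finger opening in m.
Only numpy, scipy, OpenCV 4.12 (cv2) and the standard library are available. Lean on these libraries where they do the work, as an engineer would, in place of code of your own. Each camera call takes 0.05 s, during which the arm holds its last target. There are 200 camera calls.

## Working session

There is one attempt and no reset: what is moved stays moved. The work goes in short steps, Python scripts to look and compute and a tool call to move; the robot and the scene stay as the last step left them, time stands still between calls to the robot, and variables do not carry over. Pictures are saved under pics/ and viewed, about 12 in all and at most 16, crops included, and the job is handed in when it is done.

Besides the shell and the picture viewer there is one more tool, called after "Request:" as name([rows], argument=value, ...), one row to a line, values as JSON. step_arm: Moves the arm, as the interface text tells. Its arguments: {"type":"object","properties":{"increments":{"type":"array"},"claw":{"type":"number"},"newtons":{"type":"number"}},"required":["increments"]}

```bash
mkdir -p pics; ls; python3 - <<'E'
from workcell import readout,get_image,camera_params,robot
import cv2
print(readout.get_state()); print(robot.tcp_to_tips)
for n in("top","side"):
    cv2.imwrite(f"pics/{n}0.png",get_image(n)[:,:,::-1]); print(n,camera_params(n))
E
```

```text
pics
{'time': 0.0, 'q': array([-1.37028777e+00,  3.81147118e-01,  1.29823549e+00, -4.64585057e-05,
        1.46358241e+00, -2.15331894e-01]), 'qd': array([-1.80537619e-04,  1.57813090e-05, -1.86139668e-05, -3.66691777e-04,
        2.13864152e-03,  1.43903765e-03]), 'effort': array([-2.13776599e-03, -4.37933886e+01, -2.24557221e+01,  7.12433900e-02,
        3.52656422e-02, -1.36420713e-04]), 'tool_pos': array([ 0.22209456, -0.50287347,  0.24617253]), 'tool_rot': array([-0.4203433 ,  1.99363866, -1.99084378]), 'wrist_force': array([0.27592852, 0.7211365 , 0.45211269]), 'moment': array([-0.0366824 , -0.02454385,  0.00570993]), 'opening': 0.08806337361455531}
0.008
top {'camera_matrix': array([[506.63792141,   0.        , 319.60562067],
       [  0.        , 506.63792141, 203.36753813],
       [  0.        ,   0.        ,   1.        ]]), 'R': array([[ 0.02261938, -0.99967514, -0.01174618],
       [-0.99499505, -0.02136654, -0.0976131 ],
       [ 0.09733041,  0.01389534, -0.99515512]]), 't': array([0.00226868, 0.53835728, 1.05753706])}
side {'camera_matrix': array([[436.67977081,   0.        , 326.69884424],
       [  0.        , 436.67977081, 199.44003284],
       [  0.        ,   0.        ,   1.        ]]), 'R': array([[-0.82245264, -0.56883214,  0.00128603],
       [-0.33463461,  0.48200469, -0.80974759],
       [ 0.45999058, -0.66640939, -0.58677695]]), 't': array([0.45375494, 0.21338389, 0.81166514])}
```

View pics/top0.png

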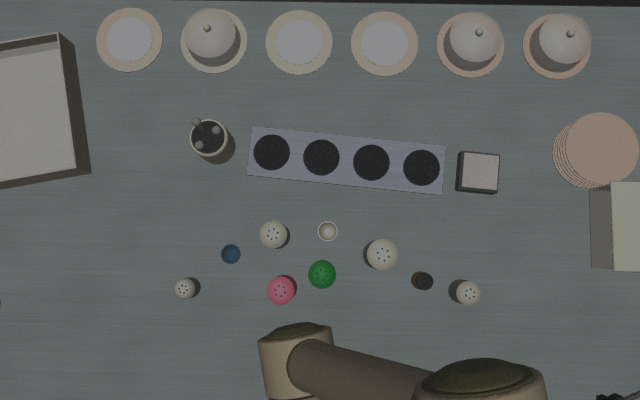

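View pics/side0.png

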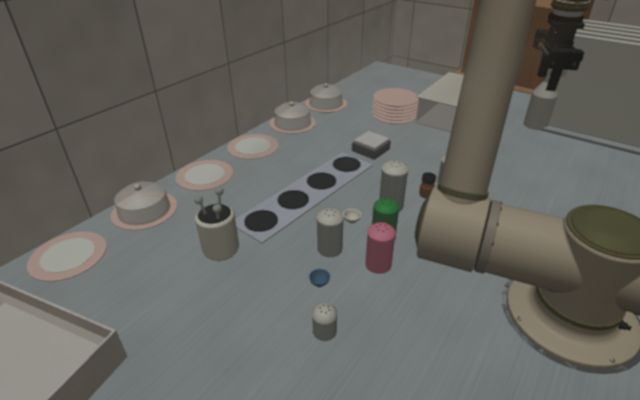

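The top view shows the crock at (209,138), so the tallest goes on the left mat (271,152), followed by (321,157), (371,162) and (421,167). There are four white-capped candidates: (383,255), (273,234), (468,293) and (185,288). The bottle is at (423,281), and the look-alikes are green (322,274) and pink (281,290). I'll measure these and confirm them in one crop.

```bash
cat > h.py <<'E'
import numpy as np,cv2
from workcell import readout,get_image,camera_params,robot
def ray(n,uv,z):
    c=camera_params(n);R=c["R"];C=-R.T@c["t"]
    d=R.T@np.linalg.solve(c["camera_matrix"],[uv[0],uv[1],1.]);return C+d*(z-C[2])/d[2]
def proj(n,X):
    c=camera_params(n);p=c["camera_matrix"]@(c["R"]@np.asarray(X,float)+c["t"]);return p[:2]/p[2]
def blob(mask,near):
    n,l,s,ce=cv2.connectedComponentsWithStats(mask.astype(np.uint8))
    ok=[i for i in range(1,n) if s[i,4]>30]
    i=min(ok,key=lambda i:np.hypot(*(ce[i]-near)));k=cv2.findContours((l==i).astype(np.uint8),0,2)[0][0]
    return cv2.minEnclosingCircle(k),s[i],ce[i]
E
python3 - <<'E'
from h import *
im=cv2.imread("pics/top0.png");hsv=cv2.cvtColor(im,cv2.COLOR_BGR2HSV)
for p in[(383,255),(273,234),(468,293),(185,288),(423,281),(271,152),(300,180),(355,255)]:print(p,im[p[1],p[0]],hsv[p[1],p[0]])
m=(im.min(2)>105)
H=dict(c=((383,255),.12),a=((273,234),.10),d=((468,293),.08),b=((185,288),.06))
for k,(p,h) in H.items():
    c,s,ce=blob(m,p);X=ray("top",c[0],h-.012);e=ray("top",(c[0][0]+c[1],c[0][1]),h-.012)
    print(k,c,s,X.round(4),"diam",2*np.linalg.norm(e-X), "side px",proj("side",[X[0],X[1],h]))
m=(im.max(2)<50);P=[]
for p in[(271,152),(321,157),(371,162),(421,167)]:
    c,s,ce=blob(m,p);P.append(ray("top",ce,.01));print("mat",c,ce,P[-1])
P=np.array(P);print(np.linalg.norm(np.diff(P,axis=0),axis=1))
for n,p,z in[("bottle",(423,281),.06),("blue",(231,254),.022),("wdish",(328,231),.022),("green",(322,274),.1),("pink",(281,290),.1),("crock",(209,135),.1),("box",(480,172),.038)]:print(n,ray("top",p,z))
v=cv2.imread("pics/side0.png")
cv2.imwrite("pics/crop.png",np.vstack([cv2.resize(im[210:320,160:500],(800,259),interpolation=2),cv2.resize(v[140:350,220:480],(800//2,323))[:, :].repeat(1,1) if 0 else cv2.resize(v[140:345,180:490],(800,529-190))]))
E
```

```text
(383, 255) [139 140 139] [ 60   2 140]
(273, 234) [139 139 139] [  0   0 139]
(468, 293) [139 141 140] [ 45   4 141]
(185, 288) [137 142 140] [ 42   9 142]
(423, 281) [38 38 37] [90  7 38]
(271, 152) [37 34 36] [140  21  37]
(300, 180) [89 91 91] [30  6 91]
(355, 255) [102 101  96] [ 95  15 102]
c ((382.137939453125, 253.72413635253906), 15.594916343688965) [367 239  31  31 683] [ 0.4339 -0.1115  0.108 ] diam 0.060886891925602135 side px [395.73077747 163.85332195]
a ((272.0, 233.5), 13.124505043029785) [259 221  26  25 478] [0.4693 0.1075 0.088 ] diam 0.0527437951161828 side px [329.98822406 212.6546979 ]
d ((467.8379821777344, 292.45123291015625), 11.13373851776123) [457 282  22  22 346] [ 0.3602 -0.2892  0.068 ] diam 0.04471023679853536 side px [451.93808919 156.16080932]
b ((182.52174377441406, 288.13043212890625), 8.263826370239258) [175 280  16  17 185] [0.3538 0.2934 0.048 ] diam 0.034300923918605356 side px [324.31299026 309.74772975]
mat ((271.38128662109375, 151.92276000976562), 17.651700973510742) [271.24817518 151.73931178] [0.65139837 0.12312989 0.01      ]
mat ((321.0, 157.0), 17.691905975341797) [320.98549223 156.90984456] [0.64211289 0.01365593 0.01      ]
mat ((370.9262390136719, 161.99114990234375), 17.752161026000977) [370.92094456 162.03901437] [ 0.63296828 -0.09577342  0.01      ]
mat ((421.02569580078125, 167.42056274414062), 17.86786651611328) [421.09314227 167.15864893] [ 0.62389497 -0.20524382  0.01      ]
[0.10986705 0.10981078 0.10984577]
bottle [ 0.38054323 -0.20051986  0.06      ]
blue [0.42613303 0.20057852 0.022     ]
wdish [ 0.47969154 -0.00507283  0.022     ]
green [0.39155864 0.0052445  0.1       ]
pink [0.35858826 0.08498306 0.1       ]
crock [0.66525953 0.24023289 0.1       ]
box [ 0.61118226 -0.32469212  0.038     ]
```

View pics/crop.png

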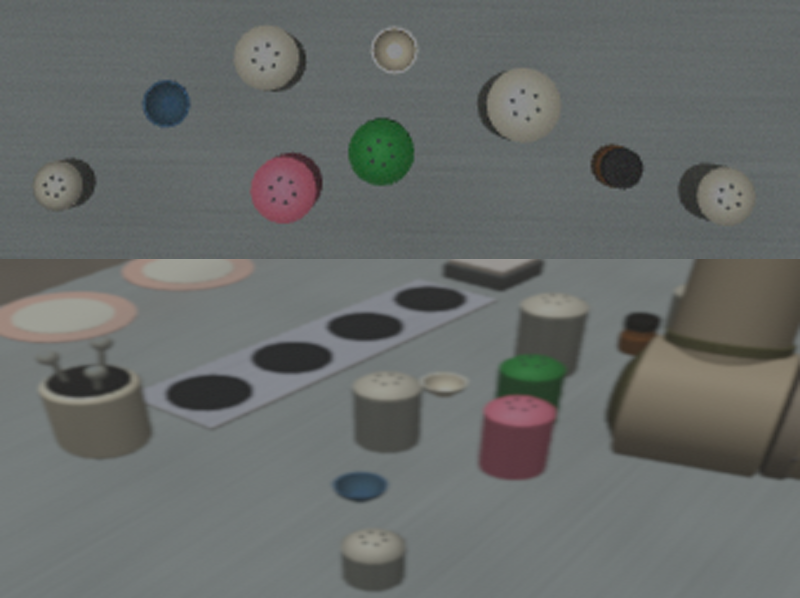

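The crop shows the four white-capped steel shakers. Their apparent sizes fit c > a > d > b at the pixels above. Green and pink are the look-alikes and the black cap is the bottle. Next I'll refine the centres, because the cap mask clipped the shaded rims, and work out the tool axes.

```bash
cat >> h.py <<'E'
from scipy.spatial.transform import Rotation as Ro
def go(x,y,z,yaw=None):
    "remaining move to grasp-point target, in tool axes; yaw = jaw axis direction in world (mod pi)"
    s=readout.get_state();R=Ro.from_rotvec(s["tool_rot"]).as_matrix();g=s["tool_pos"]-.011*R[:,1]
    cur=np.arctan2(R[1,2],R[0,2]);out=""
    if yaw is not None:
        d=(yaw-cur+np.pi/2)%np.pi-np.pi/2; out=f"yaw err {d:.3f} -> turn about y {-d if R[2,1]<0 else d:.3f}"
    print("t",s["time"],"grasp",g.round(4),"jawyaw",cur.round(3),"q6",s["q"][5].round(2),"tilt",R[2,1].round(4),"open",s["opening"].round(4),"F",s["wrist_force"].round(1))
    print("d_tool",(R.T@(np.array([x,y,z])-g)).round(4),out)
    return R
E
python3 - <<'E'
from h import *
im=cv2.imread("pics/top0.png").astype(int)
print(im[288,170:206].tolist());print(im[292,450:486,2].tolist())
H=dict(c=((383,255),.12,.031,.106),a=((273,234),.10,.028,.086),d=((468,293),.08,.025,.066),b=((185,288),.06,.022,.046))
warm=(im[:,:,2]-im[:,:,0]>6)&(im[:,:,2]>75)
for k,(p,h,r,w) in H.items():
    c,s,ce=blob(warm,p);X=ray("top",c[0],w+.004);e=ray("top",(c[0][0]+c[1],c[0][1]),w+.004)
    print(k,c,s,X.round(4),"diam",2*np.linalg.norm(e-X).round(4))
R=go(.36,-.289,.2,np.arctan2(-.083,.9965));print(R.round(3))
E
```

```text
[[103, 103, 98], [105, 105, 100], [104, 106, 98], [98, 102, 99], [98, 107, 105], [110, 120, 123], [115, 128, 128], [122, 131, 132], [83, 87, 87], [59, 60, 59], [125, 131, 132], [134, 140, 138], [136, 140, 138], [137, 139, 137], [137, 139, 139], [137, 142, 140], [130, 136, 134], [126, 134, 133], [120, 129, 129], [114, 123, 124], [108, 118, 119], [101, 112, 113], [92, 101, 104], [87, 94, 94], [79, 86, 88], [46, 51, 51], [41, 47, 45], [47, 51, 48], [47, 45, 48], [48, 48, 48], [69, 70, 67], [99, 100, 93], [101, 103, 96], [103, 102, 98], [101, 102, 96], [103, 104, 96]]
[49, 50, 49, 52, 54, 54, 99, 116, 123, 122, 126, 130, 131, 135, 137, 138, 137, 140, 137, 138, 135, 135, 138, 108, 70, 114, 129, 125, 121, 115, 111, 97, 96, 98, 94, 96]
c ((381.9800720214844, 254.10963439941406), 15.890473365783691) [367 239  31  32 599] [ 0.4331 -0.111   0.11  ] diam 0.062
a ((272.8189697265625, 234.16378784179688), 13.84433650970459) [259 221  28  27 455] [0.468  0.1056 0.09  ] diam 0.0556
d ((468.0, 293.0), 12.530064582824707) [456 281  25  25 402] [ 0.3592 -0.2889  0.07  ] diam 0.0502
b ((184.06756591796875, 288.39190673828125), 10.433749198913574) [174 278  21  21 273] [0.3535 0.2897 0.05  ] diam 0.0432Traceback (most recent call last):
  File "<stdin>", line 9, in <module>
  File "h.py", line 20, in go
    print("t",s["time"],"grasp",g.round(4),"jawyaw",cur.round(3),"q6",s["q"][5].round(2),"tilt",R[2,1].round(4),"open",s["opening"].round(4),"F",s["wrist_force"].round(1))
                                                                                                                       ^^^^^^^^^^^^^^^^^^
AttributeError: 'float' object has no attribute 'round'
```

```bash
sed -i 's/s\["opening"\].round(4)/round(s["opening"],4)/' h.py; python3 - <<'E'
from h import *
R=go(.3535,.2897,.2,np.arctan2(-.083,.9965));print(R.round(3))
E
```

```text
t 0.1 grasp [ 0.2221 -0.5029  0.2572] jawyaw -1.155 q6 -0.22 tilt -1.0 open 0.0882 F [ 0.3  0.2 -0.6]
d_tool [-0.4403  0.0582 -0.672 ] yaw err 1.072 -> turn about y -1.072
[[-0.915 -0.     0.404]
 [-0.404  0.001 -0.915]
 [-0.    -1.    -0.001]]
```

```bash
cat >> h.py <<'E'
def rows(x,y,z,yaw,n):
    "straight move to grasp target in n rows with turn; prints suggestion"
    s=readout.get_state();R=Ro.from_rotvec(s["tool_rot"]).as_matrix();g=s["tool_pos"]-.011*R[:,1]
    a=np.arctan2(R[1,2],R[0,2]);d=(yaw-a+np.pi/2)%np.pi-np.pi/2;w=(np.array([x,y,z])-g)/n
    print("d_world",(w*n).round(4),"dyaw",d.round(4),"yaw",a.round(3),"open",round(s["opening"],4),"F",s["wrist_force"].round(1),"t",s["time"])
    for k in range(n):
        c,q=np.cos(a),np.sin(a);print([round(float(v),4) for v in (q*w[0]-c*w[1],-w[2],c*w[0]+q*w[1],-d/n)]);a+=d/n
E
python3 -c "
from h import *
rows(.45,-.15,.25,-.083,8)"
```

```text
d_world [ 0.2279  0.3529 -0.0072] dyaw 1.072 yaw -1.155 open 0.0882 F [ 0.3  0.2 -0.6] t 0.1
[-0.0439, 0.0009, -0.0289, -0.134]
[-0.0473, 0.0009, -0.0227, -0.134]
[-0.0499, 0.0009, -0.0162, -0.134]
[-0.0517, 0.0009, -0.0094, -0.134]
[-0.0525, 0.0009, -0.0024, -0.134]
[-0.0523, 0.0009, 0.0046, -0.134]
[-0.0512, 0.0009, 0.0116, -0.134]
[-0.0492, 0.0009, 0.0183, -0.134]
```

Request:
step_arm([
  [-0.044,0.001,-0.029,-0.134],
  [-0.047,0.001,-0.023,-0.134],
  [-0.05,0.001,-0.016,-0.134],
  [-0.052,0.001,-0.009,-0.134],
  [-0.052,0.001,-0.002,-0.134],
  [-0.052,0.001,0.005,-0.134],
  [-0.051,0.001,0.012,-0.134],
  [-0.049,0.001,0.018,-0.134],
], claw=0)

```text
time: 1.1
tool_pos: [0.4502, -0.1396, 0.2364]
tool_rot: [-1.181, 1.254, -1.245]
wrist_force: [0.2, -0.0, -0.6]
opening: 0.0876
```

```bash
python3 -c "
from h import *
rows(.3535,.2897,.2,-.083,8)"
```

```text
d_world [-0.0967  0.4293 -0.0474] dyaw -0.028 yaw -0.055 open 0.0876 F [ 0.2 -0.  -0.6] t 1.1
[-0.0529, 0.0059, -0.015, 0.0035]
[-0.0529, 0.0059, -0.0152, 0.0035]
[-0.0528, 0.0059, -0.0154, 0.0035]
[-0.0528, 0.0059, -0.0156, 0.0035]
[-0.0527, 0.0059, -0.0158, 0.0035]
[-0.0526, 0.0059, -0.0159, 0.0035]
[-0.0526, 0.0059, -0.0161, 0.0035]
[-0.0525, 0.0059, -0.0163, 0.0035]
```

Request:
step_arm([
  [-0.053,0.006,-0.015,0.0035],
  [-0.053,0.006,-0.015,0.0035],
  [-0.053,0.006,-0.0155,0.0035],
  [-0.053,0.006,-0.0155,0.0035],
  [-0.053,0.006,-0.016,0.0035],
  [-0.053,0.006,-0.016,0.0035],
  [-0.053,0.006,-0.016,0.0035],
  [-0.045,0.006,-0.014,0.0035],
  [0,0,0,0],
])

```text
time: 2.22
tool_pos: [0.3496, 0.2993, 0.1876]
tool_rot: [-1.171, 1.272, -1.261]
wrist_force: [-0.2, 0.0, 0.9]
opening: 0.0877
```

```bash
python3 -c "
from h import *
go(.3535,.2897,.03,-.083)
cv2.imwrite('pics/s1.png',get_image('side')[:,:,::-1])"
```

```text
t 2.225 grasp [0.3496 0.2993 0.1986] jawyaw -0.078 q6 0.52 tilt -1.0 open 0.0877 F [-0.2  0.   0.9]
d_tool [0.01   0.1686 0.0054] yaw err -0.005 -> turn about y 0.005
```

View pics/s1.png

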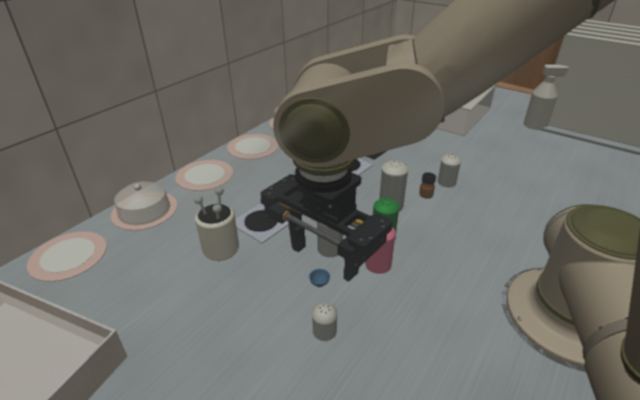

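The picture shows the gripper at (330,220), with its long side along the jaw axis, and shaker b clear below it at (324,320).

Request:
step_arm([
  [0.01,0.03,0.0054,0.005],
  [0,0.03,0,0],
  [0,0,0,0],
])

```text
time: 2.65
tool_pos: [0.356, 0.285, 0.1272]
tool_rot: [-1.165, 1.277, -1.269]
wrist_force: [-0.0, 0.3, -0.1]
opening: 0.0882
```

```bash
python3 -c "
from h import *
go(.3535,.2897,.03,-.083)"
```

```text
t 2.65 grasp [0.356  0.285  0.1382] jawyaw -0.087 q6 0.5 tilt -1.0 open 0.0882 F [-0.   0.3 -0.1]
d_tool [-0.004   0.1082 -0.0027] yaw err 0.004 -> turn about y -0.004
```

Request:
step_arm([
  [-0.004,0.03,-0.0027,-0.004],
  [0,0.03,0,0],
  [0,0.02,0,0],
  [0,0,0,0],
])

```text
time: 3.15
tool_pos: [0.358, 0.2882, 0.0502]
tool_rot: [-1.157, 1.273, -1.27]
wrist_force: [0.3, 0.6, -0.3]
opening: 0.0882
```

```bash
python3 -c "
from h import *
go(.3535,.2897,.03,-.083)"
```

```text
t 3.15 grasp [0.3579 0.2881 0.0612] jawyaw -0.087 q6 0.5 tilt -1.0 open 0.0882 F [ 0.3  0.6 -0.3]
d_tool [-0.001   0.0312 -0.0047] yaw err 0.004 -> turn about y -0.004
```

Request:
step_arm([
  [-0.001,0.016,-0.0047,-0.004],
  [0,0.015,0,0],
  [0,0,0,0],
])

```text
time: 3.52
tool_pos: [0.3568, 0.29, 0.0232]
tool_rot: [-1.151, 1.268, -1.269]
wrist_force: [-0.2, -0.1, 0.1]
opening: 0.0879
```

```bash
python3 -c "
from h import *
go(.3535,.2897,.03,-.083)"
```

```text
t 3.525 grasp [0.3566 0.2899 0.0342] jawyaw -0.085 q6 0.5 tilt -0.9999 open 0.0879 F [-0.2 -0.1  0.1]
d_tool [ 0.0005  0.0042 -0.0031] yaw err 0.002 -> turn about y -0.002
```

Request:
step_arm([
  [0,0.003,-0.003,0],
  [0,0,0,0],
  [0,0,0,0],
  [0,0,0,0],
  [0,0,0,0],
  [0,0,0,0],
  [0,0,0,0],
  [0,0,0,0],
], claw=255, newtons=25)

```text
time: 4.53
tool_pos: [0.355, 0.2906, 0.0229]
tool_rot: [-1.147, 1.266, -1.27]
wrist_force: [1.0, 1.0, -0.3]
opening: 0.0432
```

```bash
python3 -c "
from h import *
R=go(.3535,.2897,.03,-.083);print(R.round(3))"
```

```text
t 4.525 grasp [0.3549 0.2905 0.0339] jawyaw -0.085 q6 0.51 tilt -0.9998 open 0.0432 F [ 1.   1.  -0.3]
d_tool [ 0.0009  0.0038 -0.0013] yaw err 0.002 -> turn about y -0.002
[[-0.085  0.016  0.996]
 [-0.996  0.012 -0.085]
 [-0.013 -1.     0.015]]
```

Request:
step_arm([
  [0,-0.03,0,0],
  [0,-0.06,0,0],
  [0,-0.06,0,0],
  [0,-0.025,0,0],
])

```text
time: 5.03
tool_pos: [0.3513, 0.2879, 0.201]
tool_rot: [-1.153, 1.269, -1.269]
wrist_force: [0.5, -0.2, -2.3]
opening: 0.0432
```

```bash
python3 -c "
from h import *
go(0,0,0)
rows(.6239,-.2052,.2,-.083,10)"
```

```text
t 5.025 grasp [0.3512 0.2878 0.212 ] jawyaw -0.086 q6 0.51 tilt -0.9999 open 0.0432 F [ 0.5 -0.2 -2.3]
d_tool [ 0.3189  0.2057 -0.3272] 
d_world [ 0.2727 -0.493  -0.012 ] dyaw 0.0026 yaw -0.086 open 0.0432 F [ 0.5 -0.2 -2.3] t 5.025
[0.0468, 0.0012, 0.0314, -0.0003]
[0.0468, 0.0012, 0.0314, -0.0003]
[0.0468, 0.0012, 0.0314, -0.0003]
[0.0468, 0.0012, 0.0314, -0.0003]
[0.0468, 0.0012, 0.0313, -0.0003]
[0.0468, 0.0012, 0.0313, -0.0003]
[0.0468, 0.0012, 0.0313, -0.0003]
[0.0468, 0.0012, 0.0313, -0.0003]
[0.0469, 0.0012, 0.0313, -0.0003]
[0.0469, 0.0012, 0.0313, -0.0003]
```

Request:
step_arm([
  [0.025,0,0.015,0],
  [0.045,0,0.03,0],
  [0.05,0,0.034,0],
  [0.05,0,0.034,0],
  [0.05,0,0.034,0],
  [0.05,0,0.034,0],
  [0.05,0,0.034,0],
  [0.05,0,0.034,0],
  [0.05,0,0.034,0],
  [0.028,0,0.019,0],
])

```text
time: 6.28
tool_pos: [0.6207, -0.1972, 0.1994]
tool_rot: [-1.151, 1.267, -1.263]
wrist_force: [0.0, 0.7, -0.5]
opening: 0.0428
```

```bash
python3 -c "
from h import *
go(.6239,-.2052,.2,-.083)"
```

```text
t 6.275 grasp [ 0.6205 -0.1973  0.2104] jawyaw -0.081 q6 -0.42 tilt -0.9998 open 0.0428 F [ 0.   0.7 -0.5]
d_tool [0.0077 0.0104 0.0039] yaw err -0.002 -> turn about y 0.002
```

Request:
step_arm([
  [0.005,0.04,0.003,0],
  [0,0.055,0,0],
  [0,0.035,0,0],
  [0,0,0,0],
])

```text
time: 6.78
tool_pos: [0.6251, -0.204, 0.0638]
tool_rot: [-1.15, 1.271, -1.265]
wrist_force: [0.4, 0.2, -0.7]
opening: 0.0432
```

```bash
python3 -c "
from h import *
print(go(.6239,-.2052,.045,-.083))"
```

```text
t 6.775 grasp [ 0.6249 -0.2042  0.0748] jawyaw -0.085 q6 -0.42 tilt -0.9998 open 0.0432 F [ 0.4  0.2 -0.7]
d_tool [ 0.0015  0.0297 -0.0012] yaw err 0.002 -> turn about y -0.002
[[-0.08454106  0.01039848  0.99636574]
 [-0.99630626  0.01422557 -0.08468448]
 [-0.01505446 -0.99984474  0.00915743]]
```

Request:
step_arm([
  [0.0015,0.015,-0.001,0],
  [0,0.012,0,0],
  [0,0,0,0],
])

```text
time: 7.15
tool_pos: [0.6254, -0.2057, 0.0383]
tool_rot: [-1.149, 1.266, -1.268]
wrist_force: [-0.3, -0.3, -1.0]
opening: 0.0432
```

```bash
python3 -c "
from h import *
go(.6239,-.2052,.045,-.083)
cv2.imwrite('pics/s2.png',cv2.resize(get_image('side')[60:260,180:500,::-1],(800,500)))"
```

```text
t 7.15 grasp [ 0.6252 -0.2058  0.0493] jawyaw -0.084 q6 -0.43 tilt -0.9998 open 0.0432 F [-0.3 -0.3 -1. ]
d_tool [-0.0005  0.0043 -0.0014] yaw err 0.001 -> turn about y -0.001
```

View pics/s2.png

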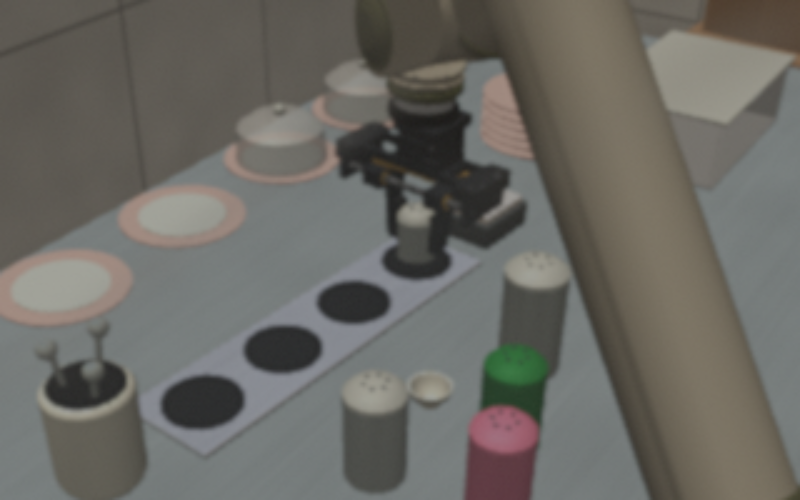

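Shaker b hangs upright over mat 3, at (415,245) in the crop. I'll lower it until it touches.

Request:
step_arm([
  [0,0.004,-0.001,0],
  [0,0.0015,0,0],
  [0,0,0,0],
])

```text
time: 7.58
tool_pos: [0.6253, -0.2059, 0.0344]
tool_rot: [-1.147, 1.263, -1.271]
wrist_force: [-1.1, -0.5, -0.6]
opening: 0.0433
```

```bash
python3 -c "
from h import *
go(.6239,-.2052,.045,-.083)"
```

```text
t 7.575 grasp [ 0.6251 -0.206   0.0454] jawyaw -0.084 q6 -0.43 tilt -0.9998 open 0.0433 F [-1.1 -0.5 -0.6]
d_tool [-0.0007  0.0004 -0.0012] yaw err 0.001 -> turn about y -0.001
```

Request:
step_arm([
  [0,0.002,-0.001,0],
  [0,0,0,0],
])

```text
time: 7.82
tool_pos: [0.6246, -0.206, 0.033]
tool_rot: [-1.147, 1.262, -1.272]
wrist_force: [1.1, 0.4, -1.3]
opening: 0.0434
```

```bash
python3 -c "
from h import *
go(.6239,-.2052,.045,-.083)"
```

```text
t 7.825 grasp [ 0.6244 -0.2061  0.044 ] jawyaw -0.084 q6 -0.43 tilt -0.9998 open 0.0434 F [ 1.1  0.4 -1.3]
d_tool [-0.0008 -0.001  -0.0006] yaw err 0.001 -> turn about y -0.001
```

Request:
step_arm([
  [0,0,0,0],
  [0,0,0,0],
  [0,0,0,0],
  [0,0,0,0],
  [0,-0.03,0,0],
  [0,-0.05,0,0],
  [0,-0.05,0,0],
  [0,-0.04,0,0],
], claw=0)

```text
time: 8.82
tool_pos: [0.6203, -0.2072, 0.2042]
tool_rot: [-1.149, 1.269, -1.266]
wrist_force: [0.1, -0.2, 0.2]
opening: 0.0881
```

```bash
python3 -c "
from h import *
print(go(.6239,-.2052,.045,-.083)[:,1])
rows(.3592,-.2889,.2,-.083,6)"
```

```text
t 8.825 grasp [ 0.6202 -0.2074  0.2152] jawyaw -0.085 q6 -0.43 tilt -0.9998 open 0.0881 F [ 0.1 -0.2  0.2]
d_tool [-0.      0.1702  0.0017] yaw err 0.002 -> turn about y -0.002
[ 0.01207394  0.0133123  -0.99983849]
d_world [-0.261  -0.0815 -0.0152] dyaw 0.0016 yaw -0.085 open 0.0881 F [ 0.1 -0.2  0.2] t 8.825
[0.0172, 0.0025, -0.0422, -0.0003]
[0.0172, 0.0025, -0.0422, -0.0003]
[0.0172, 0.0025, -0.0422, -0.0003]
[0.0172, 0.0025, -0.0422, -0.0003]
[0.0172, 0.0025, -0.0422, -0.0003]
[0.0172, 0.0025, -0.0422, -0.0003]
```

Request:
step_arm([
  [0.017,0,-0.042,0],
  [0.017,0,-0.042,0],
  [0.017,0,-0.042,0],
  [0.017,0,-0.042,0],
  [0.017,0,-0.042,0],
  [0.015,0,-0.036,0],
  [0,0,0,0],
])

```text
time: 9.7
tool_pos: [0.3606, -0.2885, 0.2032]
tool_rot: [-1.148, 1.259, -1.274]
wrist_force: [0.7, 0.3, -0.7]
opening: 0.0883
```

```bash
python3 -c "
from h import *
go(.3592,-.2889,.045,-.083)
im=get_image('top')[:,:,::-1].astype(int)
warm=(im[:,:,2]-im[:,:,0]>6)&(im[:,:,2]>75)
c,s,ce=blob(warm,proj('top',[.6239,-.2052,.06]));print(c,s,ray('top',c[0],.060))"
```

```text
t 9.7 grasp [ 0.3603 -0.2885  0.2142] jawyaw -0.084 q6 -0.87 tilt -0.9998 open 0.0883 F [ 0.7  0.3 -0.7]
d_tool [ 0.0019  0.1691 -0.0045] yaw err 0.001 -> turn about y -0.001
((425.8018798828125, 163.00942993164062), 10.248047828674316) [416 153  21  21 267] [ 0.62411559 -0.20567403  0.06      ]
```

Shaker b stands 0.5 mm from the centre of mat 3. Next is d.

Request:
step_arm([
  [0.001,0.04,-0.002,0],
  [0,0.05,0,0],
  [0,0.03,0,0],
  [0,0,0,0],
])

```text
time: 10.25
tool_pos: [0.3666, -0.2886, 0.0811]
tool_rot: [-1.149, 1.25, -1.276]
wrist_force: [0.1, -0.2, 0.8]
opening: 0.0881
```

```bash
python3 -c "
from h import *
go(.3592,-.2889,.045,-.083)"
```

```text
t 10.25 grasp [ 0.3663 -0.2886  0.0921] jawyaw -0.079 q6 -0.87 tilt -0.9997 open 0.0881 F [ 0.1 -0.2  0.8]
d_tool [ 0.0011  0.0469 -0.0082] yaw err -0.004 -> turn about y 0.004
```

Request:
step_arm([
  [0.001,0.01,-0.006,0],
  [0,0.02,-0.002,0],
  [0,0.015,0,0],
  [0,0,0,0],
])

```text
time: 10.75
tool_pos: [0.3614, -0.2905, 0.0377]
tool_rot: [-1.151, 1.242, -1.282]
wrist_force: [-0.7, 0.3, 0.1]
opening: 0.0883
```

```bash
python3 -c "
from h import *
print(go(.3592,-.2889,.045,-.083)[:,1])"
```

```text
t 10.75 grasp [ 0.3611 -0.2904  0.0487] jawyaw -0.077 q6 -0.89 tilt -0.9996 open 0.0883 F [-0.7  0.3  0.1]
d_tool [-0.0014  0.0036 -0.0021] yaw err -0.006 -> turn about y 0.006
[ 0.02976317 -0.00358811 -0.99955054]
```

Request:
step_arm([
  [-0.001,0.003,-0.002,0.006],
  [0,0,0,0],
  [0,0,0,0],
  [0,0,0,0],
  [0,0,0,0],
  [0,0,0,0],
  [0,0,0,0],
], claw=255)

```text
time: 11.62
tool_pos: [0.36, -0.2901, 0.0366]
tool_rot: [-1.149, 1.244, -1.29]
wrist_force: [-0.1, 0.3, 0.3]
opening: 0.0493
```

```bash
python3 -c "
from h import *
print(go(.3592,-.2889,.045,-.083)[:,1])"
```

```text
t 11.625 grasp [ 0.3597 -0.29    0.0476] jawyaw -0.083 q6 -0.89 tilt -0.9995 open 0.0493 F [-0.1  0.3  0.3]
d_tool [-0.0011  0.0026 -0.0006] yaw err 0.000 -> turn about y -0.000
[ 0.03193946 -0.00690916 -0.99946592]
```

Request:
step_arm([
  [0,-0.02,0,0],
  [0,-0.05,0,0],
  [0,-0.06,0,0],
  [0,-0.04,0,0],
  [0,0,0,0],
])

```text
time: 12.25
tool_pos: [0.3541, -0.2883, 0.2102]
tool_rot: [-1.148, 1.247, -1.286]
wrist_force: [-0.1, 0.2, -3.6]
opening: 0.0497
```

```bash
python3 -c "
from h import *
go(0,0,0)
rows(.633,-.0958,.22,-.083,7)"
```

```text
t 12.25 grasp [ 0.3538 -0.2882  0.2212] jawyaw -0.084 q6 -0.88 tilt -0.9995 open 0.0497 F [-0.1  0.2 -3.6]
d_tool [-0.2578  0.2096 -0.3831] 
d_world [ 0.2792  0.1924 -0.0012] dyaw 0.0008 yaw -0.084 open 0.0497 F [-0.1  0.2 -3.6] t 12.25
[-0.0307, 0.0002, 0.0374, -0.0001]
[-0.0307, 0.0002, 0.0375, -0.0001]
[-0.0307, 0.0002, 0.0375, -0.0001]
[-0.0307, 0.0002, 0.0375, -0.0001]
[-0.0307, 0.0002, 0.0375, -0.0001]
[-0.0307, 0.0002, 0.0375, -0.0001]
[-0.0307, 0.0002, 0.0375, -0.0001]
```

Request:
step_arm([
  [-0.015,0,0.018,0],
  [-0.03,0,0.037,0],
  [-0.033,0,0.041,0],
  [-0.033,0,0.041,0],
  [-0.033,0,0.041,0],
  [-0.033,0,0.041,0],
  [-0.024,0,0.03,0],
  [-0.012,0,0.012,0],
  [0,0,0,0],
])

```text
time: 13.38
tool_pos: [0.6364, -0.0901, 0.1972]
tool_rot: [-1.156, 1.274, -1.268]
wrist_force: [-0.1, 0.0, -1.7]
opening: 0.0498
```

```bash
python3 -c "
from h import *
print(go(.633,-.0958,.058,-.083)[:,1])"
```

```text
t 13.375 grasp [ 0.6363 -0.0902  0.2082] jawyaw -0.087 q6 -0.24 tilt -0.9999 open 0.0498 F [-0.1  0.  -1.7]
d_tool [ 0.0074  0.1501 -0.0034] yaw err 0.004 -> turn about y -0.004
[ 0.00497877  0.00985552 -0.99993904]
```

Request:
step_arm([
  [0.005,0.03,-0.002,-0.004],
  [0,0.05,0,0],
  [0,0.045,0,0],
  [0,0,0,0],
])

```text
time: 13.88
tool_pos: [0.6302, -0.0981, 0.0685]
tool_rot: [-1.158, 1.276, -1.267]
wrist_force: [-0.1, 0.9, -1.8]
opening: 0.0493
```

```bash
python3 -c "
from h import *
print(go(.633,-.0958,.058,-.083)[:,1])"
```

```text
t 13.875 grasp [ 0.6302 -0.0982  0.0795] jawyaw -0.087 q6 -0.26 tilt -1.0 open 0.0493 F [-0.1  0.9 -1.8]
d_tool [-0.0024  0.0215  0.0026] yaw err 0.004 -> turn about y -0.004
[ 0.00258181  0.00932327 -0.9999532 ]
```

Request:
step_arm([
  [-0.002,0.01,0.002,-0.004],
  [0,0.008,0,0],
  [0,0,0,0],
])

```text
time: 14.25
tool_pos: [0.6336, -0.0977, 0.0539]
tool_rot: [-1.157, 1.268, -1.269]
wrist_force: [-0.4, 0.4, -1.9]
opening: 0.0496
```

```bash
python3 -c "
from h import *
print(go(.633,-.0958,.058,-.083)[:,1])"
```

```text
t 14.25 grasp [ 0.6335 -0.0978  0.0649] jawyaw -0.084 q6 -0.26 tilt -0.9999 open 0.0496 F [-0.4  0.4 -1.9]
d_tool [-0.0019  0.0069 -0.0007] yaw err 0.001 -> turn about y -0.001
[ 0.00856192  0.0069839  -0.99993896]
```

Request:
step_arm([
  [-0.002,0.004,-0.001,0],
  [0,0.003,0,0],
  [0,0,0,0],
])

```text
time: 14.62
tool_pos: [0.6334, -0.0954, 0.0479]
tool_rot: [-1.156, 1.266, -1.271]
wrist_force: [0.7, 0.1, -1.6]
opening: 0.0497
```

```bash
python3 -c "
from h import *
print(go(.633,-.0958,.058,-.083)[:,1])"
```

```text
t 14.625 grasp [ 0.6332 -0.0955  0.0589] jawyaw -0.084 q6 -0.26 tilt -0.9999 open 0.0497 F [ 0.7  0.1 -1.6]
d_tool [ 0.0003  0.0009 -0.0002] yaw err 0.001 -> turn about y -0.001
[ 0.01082996  0.00619501 -0.99992216]
```

Request:
step_arm([
  [0,0.002,0,0],
  [0,0,0,0],
])

```text
time: 14.88
tool_pos: [0.6337, -0.0953, 0.0469]
tool_rot: [-1.155, 1.265, -1.271]
wrist_force: [-0.4, -0.1, -2.0]
opening: 0.0496
```

```bash
python3 -c "
from h import *
print(go(.633,-.0958,.058,-.083)[:,1])"
```

```text
t 14.875 grasp [ 0.6336 -0.0954  0.0579] jawyaw -0.084 q6 -0.26 tilt -0.9999 open 0.0496 F [-0.4 -0.1 -2. ]
d_tool [ 0.0005 -0.0001 -0.0005] yaw err 0.001 -> turn about y -0.001
[ 0.01210867  0.00593884 -0.99990905]
```

Request:
step_arm([
  [0,0.0005,0,0],
  [0,0,0,0],
  [0,0,0,0],
  [0,0,0,0],
  [0,-0.03,0,0],
  [0,-0.05,0,0],
  [0,-0.05,0,0],
  [0,-0.04,0,0],
], claw=0)

```text
time: 15.88
tool_pos: [0.6308, -0.0963, 0.2181]
tool_rot: [-1.158, 1.27, -1.267]
wrist_force: [0.3, 0.5, -0.1]
opening: 0.0881
```

```bash
python3 -c "
from h import *
go(0,0,0)
rows(.468,.1056,.21,-.083,6)"
```

```text
t 15.875 grasp [ 0.6307 -0.0964  0.2291] jawyaw -0.084 q6 -0.26 tilt -0.9999 open 0.0881 F [ 0.3  0.5 -0.1]
d_tool [-0.0411  0.226  -0.6378] 
d_world [-0.1627  0.202  -0.0191] dyaw 0.0012 yaw -0.084 open 0.0881 F [ 0.3  0.5 -0.1] t 15.875
[-0.0313, 0.0032, -0.0299, -0.0002]
[-0.0313, 0.0032, -0.0299, -0.0002]
[-0.0313, 0.0032, -0.0298, -0.0002]
[-0.0313, 0.0032, -0.0298, -0.0002]
[-0.0313, 0.0032, -0.0298, -0.0002]
[-0.0313, 0.0032, -0.0298, -0.0002]
```

Request:
step_arm([
  [-0.031,0,-0.03,0],
  [-0.031,0,-0.03,0],
  [-0.031,0,-0.03,0],
  [-0.031,0,-0.03,0],
  [-0.031,0,-0.028,0],
  [-0.025,0,-0.024,0],
  [0,0,0,0],
])

```text
time: 16.75
tool_pos: [0.4705, 0.1023, 0.2215]
tool_rot: [-1.152, 1.263, -1.274]
wrist_force: [0.7, 0.0, -0.0]
opening: 0.0877
```

```bash
python3 -c "
from h import *
print(go(.468,.1056,.07,-.083)[:,1])
im=get_image('top')[:,:,::-1].astype(int)
warm=(im[:,:,2]-im[:,:,0]>6)&(im[:,:,2]>75)
c,s,ce=blob(warm,proj('top',[.633,-.0958,.08]));print(c,s,ray('top',c[0],.080))"
```

```text
t 16.75 grasp [0.4703 0.1023 0.2325] jawyaw -0.085 q6 0.05 tilt -0.9999 open 0.0877 F [ 0.7  0.  -0. ]
d_tool [-0.002   0.1625 -0.0051] yaw err 0.002 -> turn about y -0.002
[ 0.01558136  0.00585065 -0.99986149]
((372.9344787597656, 155.92758178710938), 12.113184928894043) [361 145  25  23 344] [ 0.63293365 -0.09366893  0.08      ]
```

Shaker d stands about 2 mm from the centre of mat 2. Next is a.

Request:
step_arm([
  [-0.002,0.03,-0.002,0],
  [0,0.05,0,0],
  [0,0.03,-0.002,0],
  [0,0,0,0],
])

```text
time: 17.3
tool_pos: [0.4737, 0.1011, 0.1093]
tool_rot: [-1.146, 1.262, -1.28]
wrist_force: [-1.1, 0.6, -0.3]
opening: 0.0884
```

```bash
python3 -c "
from h import *
print(go(.468,.1056,.07,-.083)[:,1])"
```

```text
t 17.3 grasp [0.4735 0.1011 0.1203] jawyaw -0.09 q6 0.05 tilt -0.9998 open 0.0884 F [-1.1  0.6 -0.3]
d_tool [-0.0037  0.0502 -0.0069] yaw err 0.007 -> turn about y -0.007
[ 0.02103522  0.00458415 -0.99976823]
```

Request:
step_arm([
  [-0.0035,0.015,-0.005,-0.006],
  [0,0.02,-0.002,0],
  [0,0.013,0,0],
  [0,0,0,0],
])

```text
time: 17.8
tool_pos: [0.4731, 0.1034, 0.064]
tool_rot: [-1.142, 1.253, -1.282]
wrist_force: [0.0, -0.0, 0.2]
opening: 0.0881
```

```bash
python3 -c "
from h import *
print(go(.468,.1056,.07,-.083)[:,1])"
```

```text
t 17.8 grasp [0.4728 0.1033 0.075 ] jawyaw -0.086 q6 0.05 tilt -0.9996 open 0.0881 F [ 0.  -0.   0.2]
d_tool [-0.0018  0.0049 -0.0051] yaw err 0.003 -> turn about y -0.003
[ 0.029449    0.00396025 -0.99955844]
```

Request:
step_arm([
  [-0.002,0.004,-0.005,0],
  [0,0,0,0],
  [0,0,0,0],
  [0,0,0,0],
  [0,0,0,0],
  [0,0,0,0],
  [0,0,0,0],
], claw=255)

```text
time: 18.68
tool_pos: [0.4691, 0.1058, 0.0614]
tool_rot: [-1.14, 1.251, -1.283]
wrist_force: [-1.0, -0.0, -0.7]
opening: 0.0558
```

```bash
python3 -c "
from h import *
print(go(.468,.1056,.07,-.083)[:,1])"
```

```text
t 18.675 grasp [0.4688 0.1058 0.0724] jawyaw -0.086 q6 0.05 tilt -0.9995 open 0.0558 F [-1.  -0.  -0.7]
d_tool [ 0.0003  0.0023 -0.0008] yaw err 0.003 -> turn about y -0.003
[ 0.03229831  0.00386068 -0.99947082]
```

Request:
step_arm([
  [0,-0.02,0,0],
  [0,-0.05,0,0],
  [0,-0.05,0,0],
  [0,-0.02,0,0],
  [0,0,0,0],
])

```text
time: 19.3
tool_pos: [0.4638, 0.1052, 0.2044]
tool_rot: [-1.142, 1.253, -1.282]
wrist_force: [-0.1, 0.5, -3.2]
opening: 0.0557
```

```bash
python3 -c "
from h import *
go(0,0,0)
rows(.6421,.0137,.22,-.083,5)"
```

```text
t 19.3 grasp [0.4635 0.1052 0.2154] jawyaw -0.086 q6 0.06 tilt -0.9996 open 0.0557 F [-0.1  0.5 -3.2]
d_tool [ 0.146   0.2016 -0.4586] 
d_world [ 0.1786 -0.0915  0.0046] dyaw 0.0034 yaw -0.086 open 0.0557 F [-0.1  0.5 -3.2] t 19.3
[0.0151, -0.0009, 0.0372, -0.0007]
[0.0152, -0.0009, 0.0372, -0.0007]
[0.0152, -0.0009, 0.0372, -0.0007]
[0.0152, -0.0009, 0.0371, -0.0007]
[0.0152, -0.0009, 0.0371, -0.0007]
```

Request:
step_arm([
  [0.008,0,0.018,0],
  [0.015,0,0.037,0],
  [0.017,0,0.042,0],
  [0.016,0,0.038,0],
  [0.012,0,0.03,0],
  [0.006,0,0.012,0],
  [0,0,0,0],
])

```text
time: 20.18
tool_pos: [0.6354, 0.0137, 0.1948]
tool_rot: [-1.155, 1.268, -1.271]
wrist_force: [0.6, 0.6, -2.1]
opening: 0.0556
```

```bash
python3 -c "
from h import *
print(go(.6421,.0137,.083,-.083)[:,1])"
```

```text
t 20.175 grasp [0.6353 0.0136 0.2058] jawyaw -0.086 q6 -0.08 tilt -0.9999 open 0.0556 F [ 0.6  0.6 -2.1]
d_tool [0.0003 0.1229 0.0056] yaw err 0.003 -> turn about y -0.003
[ 0.0098791   0.00667093 -0.99992895]
```

Request:
step_arm([
  [0,0.03,0.003,0],
  [0,0.04,0.001,0],
  [0,0.03,0,0],
  [0,0,0,0],
])

```text
time: 20.68
tool_pos: [0.637, 0.016, 0.0889]
tool_rot: [-1.159, 1.272, -1.267]
wrist_force: [0.3, -0.2, -2.1]
opening: 0.0555
```

```bash
python3 -c "
from h import *
print(go(.6421,.0137,.083,-.083)[:,1])"
```

```text
t 20.675 grasp [0.637  0.0159 0.0999] jawyaw -0.085 q6 -0.08 tilt -1.0 open 0.0555 F [ 0.3 -0.2 -2.1]
d_tool [0.0019 0.0169 0.0053] yaw err 0.002 -> turn about y -0.002
[ 0.00398104  0.00787625 -0.99996106]
```

Request:
step_arm([
  [0.002,0.006,0.006,0],
  [0,0.007,0,0],
  [0,0,0,0],
])

```text
time: 21.05
tool_pos: [0.644, 0.0137, 0.0777]
tool_rot: [-1.157, 1.269, -1.269]
wrist_force: [-1.1, 0.4, -2.9]
opening: 0.0561
```

```bash
python3 -c "
from h import *
print(go(.6435,.0137,.083,-.083)[:,1])"
```

```text
t 21.05 grasp [0.6439 0.0136 0.0887] jawyaw -0.085 q6 -0.08 tilt -0.9999 open 0.0561 F [-1.1  0.4 -2.9]
d_tool [-0.      0.0057 -0.0004] yaw err 0.002 -> turn about y -0.002
[ 0.00779089  0.00732635 -0.99994281]
```

Request:
step_arm([
  [0,0.004,0,0],
  [0,0.002,0,0],
  [0,0,0,0],
])

```text
time: 21.42
tool_pos: [0.6443, 0.0137, 0.0724]
tool_rot: [-1.156, 1.268, -1.27]
wrist_force: [1.0, 0.9, -2.7]
opening: 0.0556
```

```bash
python3 -c "
from h import *
print(go(.6435,.0137,.083,-.083)[:,1])"
```

```text
t 21.425 grasp [0.6442 0.0137 0.0834] jawyaw -0.085 q6 -0.08 tilt -0.9999 open 0.0556 F [ 1.   0.9 -2.7]
d_tool [ 0.      0.0004 -0.0007] yaw err 0.002 -> turn about y -0.002
[ 0.00946988  0.00705599 -0.99993026]
```

Request:
step_arm([
  [0,0.001,-0.001,0],
  [0,0,0,0],
  [0,0,0,0],
])

```text
time: 21.8
tool_pos: [0.6437, 0.0138, 0.072]
tool_rot: [-1.155, 1.267, -1.271]
wrist_force: [0.2, 0.2, -2.5]
opening: 0.0553
```

Request:
step_arm([
  [0,0,0,0],
  [0,0,0,0],
  [0,0,0,0],
  [0,0,0,0],
  [0,-0.03,0,0],
  [0,-0.05,0,0],
  [0,-0.05,0,0],
  [0,-0.02,0,0],
], claw=0)

```text
time: 22.8
tool_pos: [0.6416, 0.0127, 0.2253]
tool_rot: [-1.157, 1.269, -1.269]
wrist_force: [-0.0, 0.3, 0.0]
opening: 0.0884
```

```bash
python3 -c "
from h import *
go(0,0,0)
rows(.4331,-.111,.23,-.083,6)"
```

```text
t 22.8 grasp [0.6415 0.0126 0.2363] jawyaw -0.085 q6 -0.08 tilt -0.9999 open 0.0884 F [-0.   0.3  0. ]
d_tool [ 0.0687  0.231  -0.6398] 
d_world [-0.2084 -0.1236 -0.0063] dyaw 0.0016 yaw -0.085 open 0.0884 F [-0.   0.3  0. ] t 22.8
[0.0235, 0.0011, -0.0329, -0.0003]
[0.0235, 0.0011, -0.0329, -0.0003]
[0.0234, 0.0011, -0.0329, -0.0003]
[0.0234, 0.0011, -0.0329, -0.0003]
[0.0234, 0.0011, -0.0329, -0.0003]
[0.0234, 0.0011, -0.0329, -0.0003]
```

Request:
step_arm([
  [0.0235,0,-0.033,0],
  [0.0235,0,-0.033,0],
  [0.0235,0,-0.033,0],
  [0.0235,0,-0.033,0],
  [0.023,0,-0.033,0],
  [0.018,0,-0.027,0],
  [0,0,0,0],
])

```text
time: 23.68
tool_pos: [0.4332, -0.1086, 0.2247]
tool_rot: [-1.153, 1.262, -1.274]
wrist_force: [-0.4, 0.2, 0.0]
opening: 0.0882
```

```bash
python3 -c "
from h import *
print(go(.4331,-.111,.09,-.083)[:,1])
im=get_image('top')[:,:,::-1].astype(int)
warm=(im[:,:,2]-im[:,:,0]>6)&(im[:,:,2]>75)
c,s,ce=blob(warm,proj('top',[.6421,.0137,.1]));print(c,s,ray('top',c[0],.1))"
```

```text
t 23.675 grasp [ 0.4331 -0.1087  0.2357] jawyaw -0.084 q6 -0.44 tilt -0.9999 open 0.0882 F [-0.4  0.2  0. ]
d_tool [ 0.0032  0.1456 -0.0019] yaw err 0.001 -> turn about y -0.001
[ 0.01497987  0.00487228 -0.99987592]
((320.3928527832031, 148.7232208251953), 13.667016983032227) [307 136  28  27 443] [0.64159282 0.01402511 0.1       ]
```

Shaker a stands 0.6 mm from the centre of mat 1. Next is c.

Request:
step_arm([
  [0.002,0.03,-0.002,0],
  [0,0.045,-0.001,0],
  [0,0.02,-0.001,0],
  [0,0,0,0],
])

```text
time: 24.22
tool_pos: [0.4352, -0.1089, 0.1279]
tool_rot: [-1.152, 1.256, -1.275]
wrist_force: [1.0, -0.2, -0.0]
opening: 0.0876
```

```bash
python3 -c "
from h import *
print(go(.4331,-.111,.09,-.083)[:,1])"
```

```text
t 24.225 grasp [ 0.435  -0.109   0.1389] jawyaw -0.081 q6 -0.44 tilt -0.9998 open 0.0876 F [ 1.  -0.2 -0. ]
d_tool [ 0.0024  0.0488 -0.0027] yaw err -0.002 -> turn about y 0.002
[ 0.01988751  0.00318196 -0.99979716]
```

Request:
step_arm([
  [0.002,0.015,-0.003,0],
  [0,0.02,-0.001,0],
  [0,0.011,0,0],
  [0,0,0,0],
])

```text
time: 24.72
tool_pos: [0.4359, -0.1108, 0.0838]
tool_rot: [-1.151, 1.248, -1.278]
wrist_force: [-0.9, 0.0, -0.1]
opening: 0.0877
```

```bash
python3 -c "
from h import *
print(go(.4331,-.111,.09,-.083)[:,1])"
```

```text
t 24.725 grasp [ 0.4356 -0.1108  0.0947] jawyaw -0.079 q6 -0.45 tilt -0.9997 open 0.0877 F [-0.9  0.  -0.1]
d_tool [ 0.0004  0.0047 -0.0026] yaw err -0.004 -> turn about y 0.004
[ 2.61010144e-02  1.20033194e-04 -9.99659303e-01]
```

Request:
step_arm([
  [0,0.004,-0.003,0.004],
  [0,0,0,0],
  [0,0,0,0],
  [0,0,0,0],
  [0,0,0,0],
  [0,0,0,0],
  [0,0,0,0],
], claw=255, newtons=30)

```text
time: 25.6
tool_pos: [0.4335, -0.1107, 0.0809]
tool_rot: [-1.148, 1.249, -1.283]
wrist_force: [-0.0, -0.1, -1.5]
opening: 0.0608
```

```bash
python3 -c "
from h import *
print(go(.4331,-.111,.09,-.083)[:,1])"
```

```text
t 25.6 grasp [ 0.4332 -0.1107  0.0919] jawyaw -0.083 q6 -0.45 tilt -0.9996 open 0.0608 F [-0.  -0.1 -1.5]
d_tool [ 0.0003  0.0019 -0.0001] yaw err -0.000 -> turn about y 0.000
[ 2.80688455e-02 -9.92110027e-04 -9.99605500e-01]
```

Request:
step_arm([
  [0,-0.02,0,0],
  [0,-0.05,0,0],
  [0,-0.06,0,0],
  [0,-0.025,0,0],
  [0,0,0,0],
])

```text
time: 26.22
tool_pos: [0.4281, -0.1102, 0.239]
tool_rot: [-1.15, 1.253, -1.279]
wrist_force: [0.3, 0.4, -3.3]
opening: 0.0611
```

```bash
python3 -c "
from h import *
go(0,0,0)
rows(.51,.123,.25,-.083,6)"
```

```text
t 26.225 grasp [ 0.4278 -0.1102  0.25  ] jawyaw -0.083 q6 -0.45 tilt -0.9997 open 0.0611 F [ 0.3  0.4 -3.3]
d_tool [-0.0735  0.24   -0.4412] 
d_world [ 0.0822  0.2332 -0.    ] dyaw 0.0 yaw -0.083 open 0.0611 F [ 0.3  0.4 -3.3] t 26.225
[-0.0399, 0.0, 0.0104, -0.0]
[-0.0399, 0.0, 0.0104, -0.0]
[-0.0399, 0.0, 0.0104, -0.0]
[-0.0399, 0.0, 0.0104, -0.0]
[-0.0399, 0.0, 0.0104, -0.0]
[-0.0399, 0.0, 0.0104, -0.0]
```

Request:
step_arm([
  [-0.02,0,0.005,0],
  [-0.04,0,0.01,0],
  [-0.042,0,0.011,0],
  [-0.042,0,0.011,0],
  [-0.042,0,0.011,0],
  [-0.036,0,0.009,0],
  [-0.012,0,0.003,0],
  [0,0,0,0],
])

```text
time: 27.22
tool_pos: [0.5057, 0.1248, 0.2263]
tool_rot: [-1.165, 1.273, -1.269]
wrist_force: [0.1, -0.2, -4.1]
opening: 0.0614
```

```bash
python3 -c "
from h import *
go(0,0,0)
rows(.6525,.1231,.24,-.083,4)"
```

```text
t 27.225 grasp [0.5057 0.1247 0.2373] jawyaw -0.086 q6 0.1 tilt -1.0 open 0.0614 F [ 0.1 -0.2 -4.1]
d_tool [ 0.1684  0.2366 -0.4932] 
d_world [ 0.1468 -0.0016  0.0027] dyaw 0.0025 yaw -0.086 open 0.0614 F [ 0.1 -0.2 -4.1] t 27.225
[-0.0027, -0.0007, 0.0366, -0.0006]
[-0.0027, -0.0007, 0.0366, -0.0006]
[-0.0027, -0.0007, 0.0366, -0.0006]
[-0.0027, -0.0007, 0.0366, -0.0006]
```

Request:
step_arm([
  [-0.001,-0.001,0.018,0],
  [-0.003,-0.001,0.037,0],
  [-0.003,-0.001,0.037,0],
  [-0.003,0,0.033,0],
  [-0.001,0,0.015,0],
  [0,0,0,0],
])

```text
time: 27.98
tool_pos: [0.6479, 0.1144, 0.2243]
tool_rot: [-1.169, 1.285, -1.273]
wrist_force: [-0.2, -0.3, -4.1]
opening: 0.0613
```

```bash
python3 -c "
from h import *
print(go(.6525,.1231,.103,-.083)[:,1])
cv2.imwrite('pics/s3.png',get_image('side')[:,:,::-1])"
```

```text
t 27.975 grasp [0.648  0.1144 0.2353] jawyaw -0.094 q6 0.09 tilt -1.0 open 0.0613 F [-0.2 -0.3 -4.1]
d_tool [-0.009   0.1322  0.0048] yaw err 0.011 -> turn about y -0.011
[-0.00830056  0.00148429 -0.99996445]
```

View pics/s3.png

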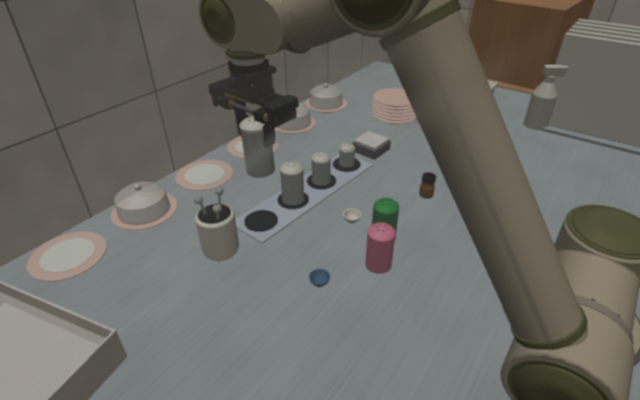

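Shaker c hangs above mat 0 at (258,145), slightly tilted. The other three stand on their mats and the bottle at (428,186) is upright. I'll correct sideways first, then lower.

Request:
step_arm([
  [-0.008,0,0.005,-0.011],
  [0,0.03,0,0],
  [0,0.03,0,0],
  [0,0.015,0,0],
  [0,0,0,0],
])

```text
time: 28.65
tool_pos: [0.6514, 0.123, 0.1494]
tool_rot: [-1.174, 1.274, -1.264]
wrist_force: [-0.1, -0.1, -2.2]
opening: 0.0613
```

```bash
python3 -c "
from h import *
print(go(.6545,.1231,.103,-.083)[:,1])"
```

```text
t 28.65 grasp [0.6514 0.123  0.1604] jawyaw -0.08 q6 0.09 tilt -1.0 open 0.0613 F [-0.1 -0.1 -2.2]
d_tool [-0.0003  0.0574  0.0034] yaw err -0.003 -> turn about y 0.003
[-0.00658055  0.00162938 -0.99997702]
```

Request:
step_arm([
  [0,0.015,0.003,0],
  [0,0.02,0,0],
  [0,0.012,0,0],
  [0,0,0,0],
])

```text
time: 29.15
tool_pos: [0.6558, 0.1231, 0.1027]
tool_rot: [-1.17, 1.27, -1.266]
wrist_force: [-0.4, 0.8, -2.7]
opening: 0.0612
```

```bash
python3 -c "
from h import *
print(go(.6545,.1231,.103,-.083)[:,1])"
```

```text
t 29.15 grasp [0.6558 0.123  0.1137] jawyaw -0.08 q6 0.09 tilt -1.0 open 0.0612 F [-0.4  0.8 -2.7]
d_tool [ 0.0001  0.0107 -0.0013] yaw err -0.003 -> turn about y 0.003
[-0.00144678  0.00171722 -0.99999748]
```

Request:
step_arm([
  [0,0.006,-0.0015,0],
  [0,0.004,0,0],
  [0,0,0,0],
])

```text
time: 29.52
tool_pos: [0.6548, 0.1232, 0.0935]
tool_rot: [-1.168, 1.268, -1.267]
wrist_force: [0.3, 0.5, -3.7]
opening: 0.061
```

```bash
python3 -c "
from h import *
print(go(.654,.1231,.103,-.083)[:,1])"
```

```text
t 29.525 grasp [0.6548 0.1232 0.1045] jawyaw -0.08 q6 0.09 tilt -1.0 open 0.061 F [ 0.3  0.5 -3.7]
d_tool [ 0.0001  0.0015 -0.0008] yaw err -0.003 -> turn about y 0.003
[ 0.00110812  0.00175444 -0.99999785]
```

Request:
step_arm([
  [0,0.002,-0.001,0],
  [0,0,0,0],
  [0,0,0,0],
])

```text
time: 29.9
tool_pos: [0.6541, 0.1233, 0.092]
tool_rot: [-1.167, 1.267, -1.267]
wrist_force: [-0.3, -0.2, -2.9]
opening: 0.0609
```

```bash
python3 -c "
from h import *
print(go(.654,.1231,.103,-.083)[:,1])"
```

```text
t 29.9 grasp [0.654  0.1233 0.103 ] jawyaw -0.08 q6 0.09 tilt -1.0 open 0.0609 F [-0.3 -0.2 -2.9]
d_tool [ 0.0002  0.     -0.    ] yaw err -0.003 -> turn about y 0.003
[ 0.00233408  0.00173558 -0.99999577]
```

Request:
step_arm([
  [0,0.001,0,0],
  [0,0,0,0],
])

```text
time: 30.15
tool_pos: [0.6541, 0.1234, 0.0916]
tool_rot: [-1.167, 1.267, -1.268]
wrist_force: [-1.3, 0.8, -2.8]
opening: 0.0609
```

Request:
step_arm([
  [0,0,0,0],
  [0,0,0,0],
  [0,0,0,0],
  [0,0,0,0],
  [0,-0.03,0,0],
  [0,-0.05,0,0],
  [0,-0.05,0,0],
  [0,-0.02,0,0],
  [0,0,0,0],
], claw=0)

```text
time: 31.28
tool_pos: [0.6539, 0.1229, 0.2466]
tool_rot: [-1.166, 1.265, -1.268]
wrist_force: [0.7, 0.2, -1.8]
opening: 0.0882
```

Request:
step_arm([
  [0,0,-0.03,0],
  [0,0,-0.05,0],
  [0,0,-0.05,0],
  [0,0,-0.05,0],
  [0,0,-0.03,0],
  [0,0,0,0],
])

```text
time: 32.02
tool_pos: [0.4357, 0.1398, 0.2376]
tool_rot: [-1.174, 1.274, -1.264]
wrist_force: [-0.1, 1.3, 1.3]
opening: 0.0878
```

```bash
python3 -c "
from h import *
go(0,0,0)
im=get_image('top')[:,:,::-1].astype(int);sd=get_image('side')[:,:,::-1]
cv2.imwrite('pics/end.png',np.vstack([cv2.resize(im[110:320,160:500].astype(np.uint8),(450,278)),cv2.resize(sd[80:280,180:504],(450,278))]))
warm=(im[:,:,2]-im[:,:,0]>6)&(im[:,:,2]>75)
for x,y,h in[(.6514,.1231,.12),(.6421,.0137,.1),(.633,-.0958,.08),(.6239,-.2052,.06)]:
    c,s,ce=blob(warm,proj('top',[x,y,h]));X=ray('top',c[0],h);print(c[1],((X[:2]-[x,y])*1000).round(1),'mm')"
```

```text
t 32.025 grasp [0.4358 0.1398 0.2486] jawyaw -0.081 q6 0.13 tilt -1.0 open 0.0878 F [-0.1  1.3  1.3]
d_tool [ 0.1746  0.2515 -0.4213] 
15.343351364135742 [-0.3  0.2] mm
13.585393905639648 [-0.5  0.2] mm
12.056950569152832 [-0.3  2. ] mm
10.280123710632324 [ 0.6 -0.6] mm
```

View pics/end.png

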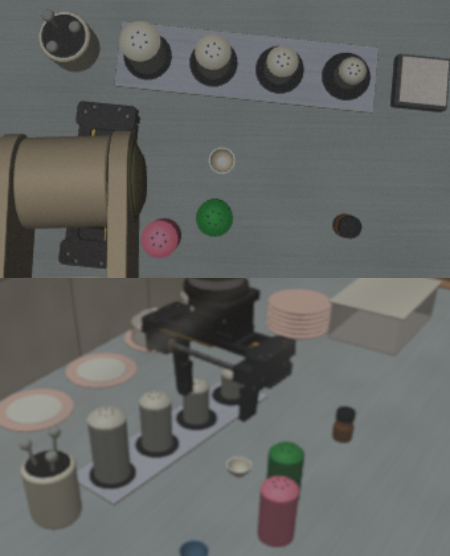

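All four shakers stand upright on their mats, tallest at (140,40) by the crock down to shortest at (350,70) by the box. The bottle at (347,226) is upright and the gripper is clear, so I'm handing in.

```bash
python3 -c "
from workcell import robot
print(robot.finish_job())"
```

```text
the job is handed in; nothing more can be done
None
```

All four shakers are standing on the mats in height order: c on the mat beside the crock, then a, d, and b at the far end. I handed the job in at about 32 s, well under the 115 s limit.

- **Placement:** in the last top image, c, a and b are within 1 mm of their mat centres. d is about 2 mm off, which I left. The camera calibration is itself only good to about 2 mm.
- **Upright:** the final pictures show every shaker upright. The tool's tilt drifted by up to about 2° during the moves, so the carried shakers leaned by up to about 2° and then settled flat on release.
- **Surroundings:** the amber bottle is still standing, and the green and pink look-alikes were not touched. The gripper ended open and clear of everything.
- **Force:** the wrist force readings I took stayed under 5 N. No check failed. I moved d without using its 1.6° lean to correct the position, which probably does not explain its 2 mm because that offset is along the row.

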